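Open the reed-pan cabinet and hold its door wide

ROBOT

A 6-joint arm with a two-finger parallel gripper is mounted at the origin on the work surface. World frame = base frame: x ahead of the robot, y to its left, z up, the work surface at z = 0. Lengths are in m, angles in rad, forces in N, time in s.
With the tool pointing down it reaches from about 0.425 to 0.95 m from the base axis. Payload 3.5 kg.
Tool frame: the origin (TCP) lies on the centre line of the jaws, within the pads' length; the fingertips stand 11 mm ahead of it and the grasp point (between the pads) lies 8 mm behind it; z points along the fingers, y is the line along which they close (so a half turn about z gives the same grasp; the last joint's range is limited). The gripper opens to 85 mm and grips with 20 to 120 N. Pads are 22 mm wide; open, the fingers measure 114 mm over their backs; the gripper's body (76 mm by 85 mm) begins 54 mm behind the grasp point. The pads swing forward as they close: fully open they stand 13 mm farther back than shut.
Start: joints at [-1.322, 0.286, 1.577, -0, 1.279, -0.15], TCP at [0.262, -0.622, 0.242] pointing down, gripper open.
Joint ranges: [-2.77, 2.77], [-0.9, 2.22], [0.21, 2.48], [-1.53, 4.67], [0.24, 2.81], [-2.84, 2.84]. Speed limits (rad/s): [2.79, 2.79, 3.14, 3.14, 3.14, 3.14].

INTERFACE

Orientations are given as a unit quaternion [x, y, z, w].
In Python, from plant import ctrl gives the robot as it stands.
- The arm moves only by the tool step_arm, never from a script. Its argument "motion" is a list of rows, each an object with "offset": the shift along the tool's x, y, z in m, a list of three; "twist": the turn about the tool's z in degrees. A call has 1 to 12 rows; each row is the pose to reach, as a shift and turn from the pose commanded when the call began, along the tool's axes at that moment; what a row does not reach only later rows make up. A row lasts 1/10 s, in which the tool goes at most 50 mm and 8.59 degrees, less where a joint would pass 70% of its speed; a pose out of reach is approached as far as the arm can. A call with a gripper value outside its range is refused whole. "gripper" is the finger opening in m, from 0 to 0.0854, set as the call begins (left out, the last holds). The fingers move at their own pace and stop on an object; "grip_force" is the grip in N (left out, the last holds). Time passes only in rows, so rows that repeat a pose let the fingers close. It gives the time, the measured TCP pose, the force, the opening and the grip force at its end, in the units of the state.
- ctrl.get_state(): the state, without advancing time (a new reading comes with each control period).
- ctrl.read_camera(name): name is "scene" or "top" or "wrist"; returns the picture (400x640x3 uint8, blue, green, red); there is no depth.
- ctrl.calibration(name): a dict with "fx", "fy", "cx", "cy" (pixels), "cam_to_world" (4x4, takes a point from camera to world coordinates). Camera axes: x right, y up, looking along -z (the intrinsics and any distortion apply to the point x, -y, -z); pixel columns grow to the right and rows downward; lengths in m; the calibration is good to about 2 mm. A picture is of the moment at which its call begins: read the wrist's pose just before it. calibration takes no time and is no camera call; for the wrist camera it gives the pose at the moment of the call.
- ctrl.sign_off(): hands the job in; it is judged then, once.
The state is a dict: "time": time; "qpos": joint angles; "dq": joint speeds; "joint_efforts": joint torques, N m; "eef_pos": TCP position; "tcp_rot": TCP orientation; "contact_force": force on the tool from outside, world axes, zero at the start; "wrist_torque": the same for the moment, N m; "opening": opening from 0.0 (shut) to 1.0 (fully open); "finger_force": force on a finger pad.
Only numpy, scipy, OpenCV 4.12 (cv2) and the standard library are available. Lean on these libraries where they do the work, as an engineer would, in place of code of your own. Each camera call takes 0.05 s, during which the arm holds its last target. There are 200 camera calls.

TASK

Open the little walnut humidity cabinet so that the restorer can lift the reed pans out: first pinch the brass top catch on its lid and let it go, so that the glazed door springs ajar onto its safety hook, then squeeze the red bar of the door's pull handle against the steel bar and, keeping it squeezed, swing the door past its detent until it stands nearly square to the cabinet. The door closes itself, so finish while still holding the handle squeezed and the door wide open, and leave everything else on the bench and on the wall flap where it lies.

Things in the scene. Friction and masses are not known exactly. Their poses are not given: they have to be found in the camera images.
- pan_cabinet: Fixed walnut humidity cabinet, 180 deep (x), 260 wide (y), 200 high, angled at the right of the bench. Origin: centre of its underside. Its -x side is the front, filled by the glazed door. On its flat lid (200 above the bench): the top catch's two brass thumb plates, up to 250; all else there (bolt, hook, dial, detent) stays below 218.
- top_catch_pinch (a point): Pinch point of the brass top catch, 38 above the lid; axes as the cabinet's. Two upright plates, 16 wide (x), 6 thick, tops 12 above this point, one behind the other along y: close the fingers along y, from above. Outer face of the fixed plate 17 to +y; that of the sprung plate 31 to -y at rest, 17 when squeezed. Its bolt runs on to -y along the lid, under a guide 14 high: keep tips above that.
- top_catch (a joint): Travel of the sprung plate and bolt towards the fixed plate, m: 0 at rest (bolted), 0.014 fully squeezed; spring 4.5 N at rest to 8.7 N. The door is freed from about 0.008. It springs back when let go.
- pan_door (a joint): Door angle, rad: 0 shut, stop at 1.55. Opens towards the cabinet's front, clockwise seen from above. Freed from the top catch it springs ajar to about 0.08, where the handle's safety hook stops it. A damped closer pulls it shut with 0.1 Nm (shut) to 0.55 Nm (wide). A sprung detent roller is passed between 0.7 and 1.1, taking up to 0.7 Nm more.
- door_hinge (a point): Point on the door's vertical hinge axis, 222 above the bench, at the +y end of the cabinet's front; axes as the cabinet's; it does not move. The door is 250 wide from here, 20 thick, its top 198 above the bench.
- handle_pinch (a point): Pinch point of the door's squeeze handle, 222 above the bench, 196 from the hinge axis; turns with the door; axes as the cabinet's when shut (x to the back, y along the door). Two upright bars, 14 (x) by 10 (y), 42 before the door's face, tops 28 above this point: close the fingers along y, from above. Outer face of the fixed steel bar 18.5 to -y; of the red bar 31.5 to +y at rest, 18.5 squeezed.
- grip_catch (a joint): Travel of the red bar towards the steel bar, m: 0 at rest, 0.013 fully squeezed against its stop; spring 4.5 N at rest to 8.4 N. The safety hook clears its post from about 0.008; it springs back when let go.
- reed_pan: Loose hexagonal maple reed pan, 156 over its corners, 16 thick, on the walnut flap at the left (flap top 85 mm above the bench). Origin: centre of its underside. Leave alone.
- reed_frame_a: Loose brass reed frame 44 x 15 x 5 on the flap. Origin: centre of its underside. Leave alone.
- reed_frame_b: Another such reed frame on the flap. Leave alone.
- reed_frame_c: Another such reed frame on the flap. Leave alone.
- iron_weight: Loose cast iron disc weight, 84 across, 46 high with its knob, on the flap. Origin: centre of its underside. Leave alone.
- tuning_fork: Loose chrome tuning fork, about 155 long, 26 wide, 8 thick, lying on the bench left of the cabinet. Leave alone.
- screwdriver: Loose screwdriver, 160 long, lying on the bench near the right front. Leave alone.
- screw_jar: Loose glass screw jar with a steel cap, 56 across, 70 high, at the back of the bench. Leave alone.

How it is judged:
On the way, in this order (a step that is already met when the one before it is completed fails the run):
1. the top catch is squeezed (value of joint top_catch above 0.009 m), for 0.1 s.
2. the top catch is let go and the door stands ajar on its safety hook (value of joint top_catch below 0.004 m and value of joint pan_door between 0.05 and 0.15 rad), for 0.1 s.
3. the handle is squeezed with the door still ajar (value of joint grip_catch above 0.009 m and value of joint pan_door below 0.25 rad), for 0.1 s.
4. the door is swung past its detent, the handle squeezed (value of joint grip_catch above 0.007 m and value of joint pan_door above 1.1 rad), for 0.05 s.
At the end, for the whole second after the job is handed in: The door stands still at 1.22 rad (70 degrees) or wider, past its detent, and the gripper is holding its handle: the red bar is still squeezed by more than 8 mm and the fingers press on it with more than 3 N (value of joint pan_door above 1.22 rad and value of joint grip_catch above 0.008 m and velocity of joint pan_door between -0.15 and 0.15 rad/s and contact force between the fingers and pan_cabinet above 3 N); the arm keeps its last pose, push and grip.
It fails at once if something else on the bench or flap is moved by more than 20 mm (distance of any of reed_pan, reed_frame_a, reed_frame_b, reed_frame_c, iron_weight, tuning_fork, screwdriver, screw_jar from where it was at the start of the episode above 0.02 m).
It also fails if it takes over 51 s, if anything falls off the work surface, if the arm or the gripper's body presses on something with over 40 N, if the wrist force passes 120 N, or if a joint passes its speed limit or range.

## Working session

There is one attempt and no reset: what is moved stays moved. The work goes in short steps, Python scripts to look and compute and a tool call to move; the robot and the scene stay as the last step left them, time stands still between calls to the robot, and variables do not carry over. Pictures are saved under pics/ and viewed, at most 10 in all, crops included, and the job is handed in when it is done.

Besides the shell and the picture viewer there is one more tool, called after "Request:" by a JSON object that holds its "name" and its "arguments", one argument or row to a line. step_arm: Moves the arm, as the interface text tells. Its arguments: {"type":"object","properties":{"motion":{"type":"array"},"gripper":{"type":"number"},"grip_force":{"type":"number"}},"required":["motion"]}

```bash
mkdir -p pics
python3 - <<'E'
from plant import ctrl
import cv2,numpy as np
np.set_printoptions(precision=4,suppress=True)
for n in("scene","top"):
    im=ctrl.read_camera(n);cv2.imwrite(f"pics/{n}0.png",im)
    c=ctrl.calibration(n);print(n,{k:(np.array(v) if not isinstance(v,str) else v) for k,v in c.items()})
s=ctrl.get_state();print(s)
E
```

```text
scene {'fx': array(364.6868), 'fy': array(364.6868), 'cx': array(323.5529), 'cy': array(202.459), 'cam_to_world': array([[-0.8731, -0.2684,  0.407 ,  0.9879],
       [ 0.487 , -0.5207,  0.7013,  0.8448],
       [ 0.0236,  0.8104,  0.5853,  0.7995],
       [ 0.    ,  0.    ,  0.    ,  1.    ]])}
top {'fx': array(415.3041), 'fy': array(415.3041), 'cx': array(319.032), 'cy': array(197.6117), 'cam_to_world': array([[-0.0181,  0.996 , -0.0878,  0.4467],
       [-0.9998, -0.0188, -0.0071,  0.0556],
       [-0.0087,  0.0876,  0.9961,  1.3758],
       [ 0.    ,  0.    ,  0.    ,  1.    ]])}
{'time': 0.1, 'qpos': array([-1.322 ,  0.2871,  1.578 , -0.    ,  1.2786, -0.15  ]), 'dq': array([ 0.0006, -0.0023, -0.0029,  0.001 , -0.0019, -0.0013]), 'joint_efforts': array([  0.0005, -40.7299, -29.3699,  -0.0002,   0.0034,  -0.    ]), 'eef_pos': array([ 0.262 , -0.6215,  0.2411]), 'tcp_rot': array([ 0.9802,  0.198 , -0.0001, -0.0011]), 'contact_force': array([ 0.1251, -0.0981, -0.6232]), 'wrist_torque': array([ 0.0359, -0.0425, -0.0223]), 'finger_force': 0.0, 'opening': 1.004960735644391}
```

View pics/top0.png

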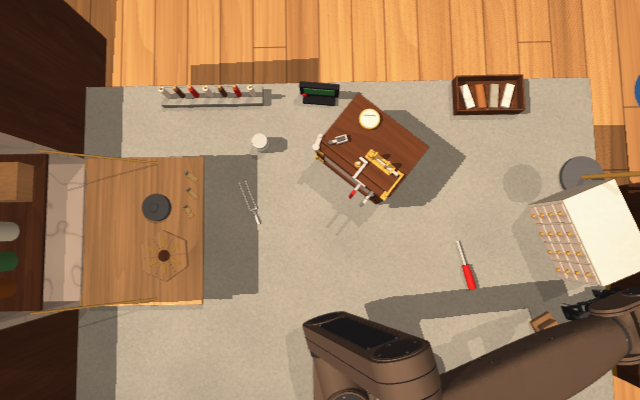

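View pics/scene0.png

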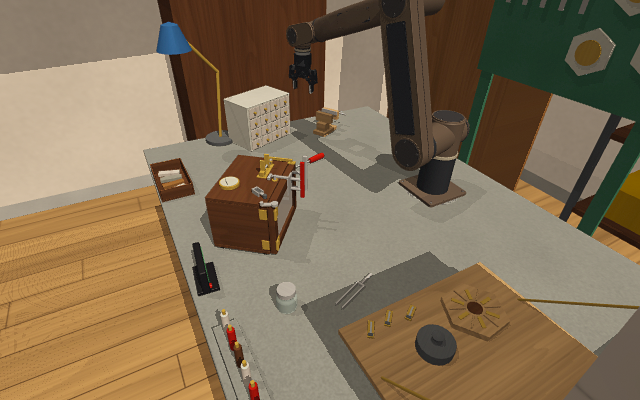

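Top view: the cabinet's lid corners are about (363,93), (429,147), (317,150), (385,205), with the catch near (383,160), the handle near (358,193) and the hinge near (317,148). I'll enlarge both views.

Run:
```python
import cv2
a=cv2.imread("pics/top0.png")[85:215,300:440];b=cv2.imread("pics/scene0.png")[140:260,200:335]
a=cv2.resize(a,None,fx=4.6,fy=4.6,interpolation=2);cv2.imwrite("pics/tc.png",a)
cv2.imwrite("pics/sc.png",cv2.resize(b,None,fx=5,fy=5,interpolation=2));
```

```text
(no output)
```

View pics/tc.png

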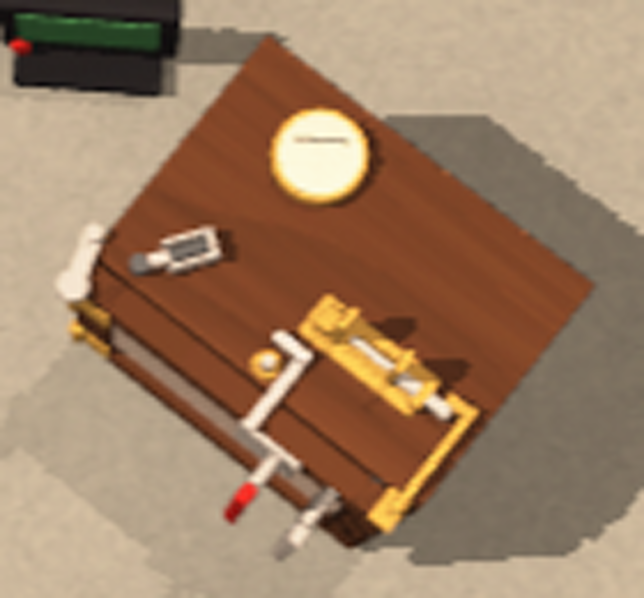

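View pics/sc.png

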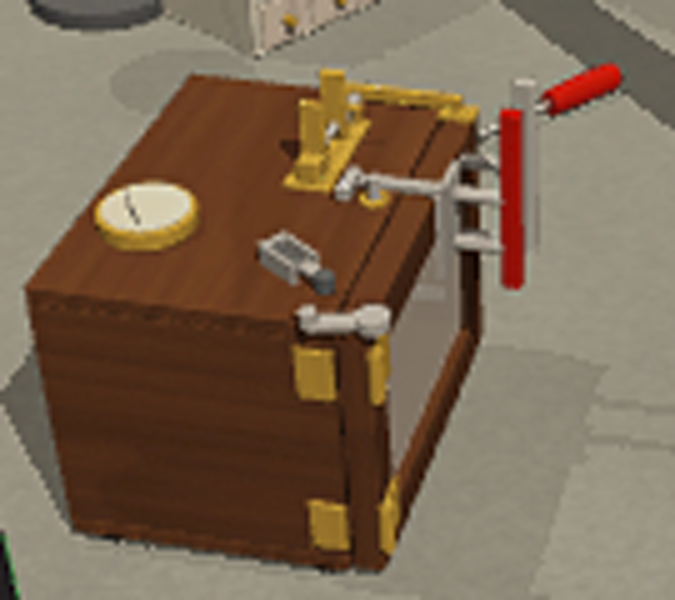

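```bash
cat > h.py <<'E'
from plant import ctrl
import numpy as np
from scipy.optimize import least_squares
np.set_printoptions(precision=4,suppress=True)
def proj(c,P):
    T=np.array(c["cam_to_world"]);p=(np.atleast_2d(P)-T[:3,3])@T[:3,:3]
    return np.c_[c["cx"]+c["fx"]*p[:,0]/-p[:,2],c["cy"]-c["fy"]*p[:,1]/-p[:,2]]
def atz(c,uv,z):
    T=np.array(c["cam_to_world"]);d=T[:3,:3]@[(uv[0]-c["cx"])/c["fx"],-(uv[1]-c["cy"])/c["fy"],-1]
    return T[:3,3]+d*(z-T[2,3])/d[2]
def tri(cs,uvs):
    return least_squares(lambda P:np.concatenate([proj(c,P)[0]-u for c,u in zip(cs,uvs)]),[.7,-.1,.2])
E
cat > m.py <<'E'
from h import *
t=ctrl.calibration("top");s=ctrl.calibration("scene")
T=lambda u,v:np.array([300+u/4.6,85+v/4.6]); S=lambda u,v:np.array([200+u/5,140+v/5])
print("back+y",atz(t,T(268,36),.2),atz(s,S(30,290),.2)); print("back-y",atz(t,T(594,286),.2),atz(s,S(192,75),.2))
print("seam+y",atz(t,T(100,250),.2),atz(s,S(345,335),.2),"base b+y",atz(s,S(75,535),0),"door base",atz(s,S(378,570),.0))
for n,a,b,z in(("fixed",T(330,302),S(313,103),.25),("sprung",T(402,350),S(333,72),.25),("red",T(243,498),S(512,112),.25),("steel",T(325,498),S(524,83),.25)):
    print(n,atz(t,a,z),atz(s,b,z))
E
python3 m.py
```

```text
back+y [ 0.8536 -0.0555  0.2   ] [ 0.8555 -0.0442  0.2   ]
back-y [ 0.6895 -0.2542  0.2   ] [ 0.6939 -0.2454  0.2   ]
seam+y [0.7184 0.0531 0.2   ] [0.7147 0.0765 0.2   ] base b+y [ 0.8557 -0.0602  0.    ] door base [ 0.6988  0.0582 -0.    ]
fixed [ 0.6726 -0.0834  0.25  ] [ 0.6648 -0.0879  0.25  ]
sprung [ 0.6428 -0.1254  0.25  ] [ 0.6392 -0.1191  0.25  ]
red [ 0.5561 -0.0286  0.25  ] [ 0.5619 -0.0238  0.25  ]
steel [ 0.5551 -0.077   0.25  ] [ 0.5391 -0.0529  0.25  ]
```

The crops show plate tops at scene (263,161) and (267,154), red bar top at (302,162), and in top the plates at (372,151) and (387,161) and the handle bars at (353,193) and (371,193). Yaw comes out at about -39°, the catch near (0.660,-0.098) and the handle near (0.545,-0.044). I'll move above them for a close look.

Request:
{"name": "step_arm", "arguments": {
  "motion": [
    {"offset": [0, 0, -0.04], "twist": 0},
    {"offset": [0.02, -0.01, -0.08], "twist": -8},
    {"offset": [0.06, -0.03, -0.12], "twist": -16},
    {"offset": [0.1, -0.06, -0.12], "twist": -24},
    {"offset": [0.14, -0.09, -0.12], "twist": -32},
    {"offset": [0.18, -0.12, -0.12], "twist": -40},
    {"offset": [0.22, -0.15, -0.12], "twist": -48},
    {"offset": [0.26, -0.18, -0.12], "twist": -56},
    {"offset": [0.3, -0.21, -0.12], "twist": -64},
    {"offset": [0.34, -0.24, -0.12], "twist": -72},
    {"offset": [0.38, -0.27, -0.12], "twist": -80},
    {"offset": [0.42, -0.3, -0.12], "twist": -88}
  ],
  "gripper": 0.085
}}

```text
time: 1.3
eef_pos: [0.5293, -0.1871, 0.3619]
tcp_rot: [0.565, 0.825, -0.0, -0.0]
contact_force: [0.8, -0.3, 0.5]
opening: 0.994
finger_force: 0.0
```

```bash
cat > st.py <<'E'
from h import *
from scipy.spatial.transform import Rotation as R
s=ctrl.get_state();r=R.from_quat(s["tcp_rot"]).as_matrix()
print("t",s["time"],"tcp",s["eef_pos"],"heading",np.degrees(np.arctan2(r[1,0],r[0,0])),"open",s["opening"],"ff",s["finger_force"],"F",s["contact_force"],"q",s["qpos"])
def rel(tgt): return r.T@(np.array(tgt)-s["eef_pos"])
E
python3 - <<'E'
from st import *
print(rel([.60,-.07,.36]))
E
```

```text
t 1.3 tcp [ 0.5293 -0.1871  0.3619] heading 111.16999422850648 open 0.9937137734485705 ff 0.0 F [ 0.7533 -0.3285  0.4963] q [-0.5204 -0.0328  1.7128 -0.      1.4621 -0.8899]
[0.0836 0.1082 0.0019]
```

Request:
{"name": "step_arm", "arguments": {
  "motion": [
    {"offset": [0.03, 0.035, 0], "twist": -7.5},
    {"offset": [0.06, 0.07, 0], "twist": -15},
    {"offset": [0.083, 0.108, 0], "twist": -22.5},
    {"offset": [0.083, 0.108, 0], "twist": -29.5},
    {"offset": [0.083, 0.108, 0], "twist": -29.5},
    {"offset": [0.083, 0.108, 0], "twist": -29.5},
    {"offset": [0.083, 0.108, 0], "twist": -29.5}
  ]
}}

```text
time: 2.0
eef_pos: [0.5998, -0.0739, 0.3622]
tcp_rot: [0.341, 0.94, -0.0, -0.0]
contact_force: [-0.3, -1.0, 0.8]
opening: 0.998
finger_force: 0.0
```

Run:
```python
from st import *
import cv2
c=ctrl.calibration("wrist");print(c)
im=ctrl.read_camera("wrist");cv2.imwrite("pics/w1.png",im)
import pickle;pickle.dump(c,open("w1.pkl","wb"))
print(proj(c,[[.66,-.098,.25],[.545,-.044,.25]]))
```

```text
t 2.0 tcp [ 0.5998 -0.0739  0.3622] heading 140.17340695682057 open 0.9977757101570068 ff 0.0 F [-0.2575 -0.9857  0.7909] q [-0.2903  0.0654  1.6129 -0.0001  1.4637 -1.1659]
{'fx': 298.3412365904696, 'fy': 298.3412365904696, 'cx': 315.1133900788353, 'cy': 198.88086402052767, 'cam_to_world': array([[ 0.6401, -0.7289, -0.243 ,  0.5366],
       [ 0.7683,  0.6073,  0.2022, -0.0214],
       [ 0.0001, -0.3161,  0.9487,  0.4933],
       [ 0.    ,  0.    ,  0.    ,  1.    ]])}
[[336.8707 263.1928]
 [300.0643 127.1791]]
```

View pics/w1.png

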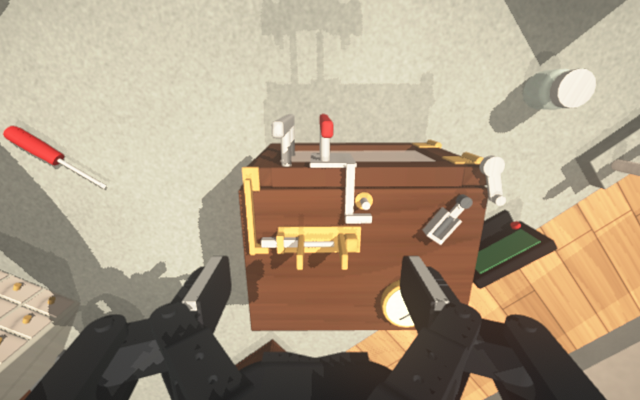

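Run:
```python
import cv2
a=cv2.imread("pics/w1.png")[100:290,230:390]
cv2.imwrite("pics/w1c.png",cv2.resize(a,None,fx=5,fy=5,interpolation=2)[:600] if 0 else cv2.resize(a,(480,570),interpolation=2))
```

```text
(no output)
```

View pics/w1c.png

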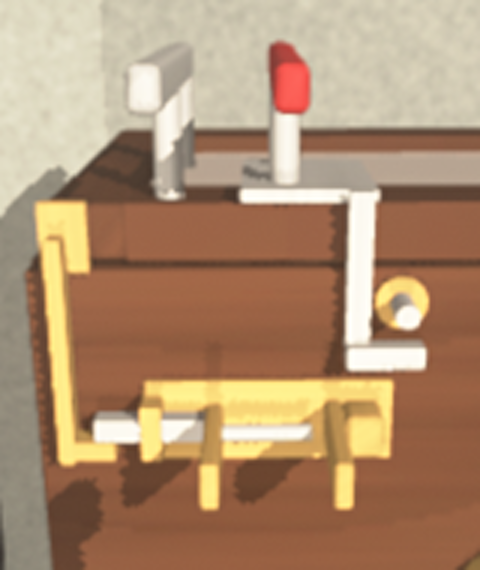

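Run:
```python
from h import *
import pickle;c=pickle.load(open("w1.pkl","rb"))
W=lambda u,v:(230+u/3,100+v/3)
g=lambda u,v,z:atz(c,W(u,v),z)
sp,fx,stl,red=g(209,482,.25),g(344,482,.25),g(144,87,.25),g(293,87,.25)
print(sp,fx,stl,red,np.linalg.norm(fx-sp),np.linalg.norm(red-stl))
for a,b in((sp,fx),(stl,red)):print(np.degrees(np.arctan2(*(b-a)[1::-1])))
a,b=g(33,263,.2),atz(c,(485,187),.2);print("seam",a,b,np.linalg.norm(b-a),np.degrees(np.arctan2(*(b-a)[1::-1])))
a,b=atz(c,(251,331),.2),atz(c,(470,331),.2);print("back",a,b,np.linalg.norm(b-a),np.degrees(np.arctan2(*(b-a)[1::-1])))
y=np.array([np.cos(np.radians(50.6)),np.sin(np.radians(50.6)),0])
print("catch",fx-.014*y,sp+.028*y,"handle",stl+.0135*y,red-.0265*y,"rel",)
```

```text
[ 0.6359 -0.1227  0.25  ] [ 0.6625 -0.0908  0.25  ] [ 0.5348 -0.0584  0.25  ] [ 0.5602 -0.028   0.25  ] 0.04154526582404368 0.03959816635761702
50.19606243435392
50.19996622795054
seam [ 0.5538 -0.1345  0.2   ] [0.7131 0.0577 0.2   ] 0.24958185335880775 50.361302299032715
back [ 0.6918 -0.2522  0.2   ] [ 0.8623 -0.0477  0.2   ] 0.2662143180573492 50.19342522079024
catch [ 0.6536 -0.1016  0.25  ] [ 0.6537 -0.1011  0.25  ] handle [ 0.5434 -0.048   0.25  ] [ 0.5433 -0.0485  0.25  ] rel
```

Sizes match (42/40 mm spacing, 250 mm door), so the catch is at (0.6537,-0.1015) and the handle at (0.5433,-0.048), with the cabinet's y axis at 50.2°.

Run:
```python
from st import *
print(rel([.6537,-.1015,.232]))
```

```text
t 2.05 tcp [ 0.5998 -0.074   0.3623] heading 140.18396506721083 open 0.994999648425571 ff 0.0 F [ 1.1007 -0.4355 -0.4019] q [-0.2904  0.0652  1.6128 -0.0001  1.4636 -1.1663]
[-0.059   0.0134  0.1303]
```

Request:
{"name": "step_arm", "arguments": {
  "motion": [
    {"offset": [-0.03, 0.007, 0], "twist": 0},
    {"offset": [-0.059, 0.0135, 0.02], "twist": 0},
    {"offset": [-0.059, 0.0135, 0.05], "twist": 0},
    {"offset": [-0.059, 0.0135, 0.075], "twist": 0},
    {"offset": [-0.059, 0.0135, 0.095], "twist": 0},
    {"offset": [-0.059, 0.0135, 0.11], "twist": 0},
    {"offset": [-0.059, 0.0135, 0.12], "twist": 0},
    {"offset": [-0.059, 0.0135, 0.13], "twist": 0},
    {"offset": [-0.059, 0.0135, 0.13], "twist": 0},
    {"offset": [-0.059, 0.0135, 0.13], "twist": 0},
    {"offset": [-0.059, 0.0135, 0.13], "twist": 0}
  ]
}}

```text
time: 3.15
eef_pos: [0.6548, -0.1005, 0.2337]
tcp_rot: [0.339, 0.941, 0.0, 0.001]
contact_force: [-0.5, -0.6, -0.3]
opening: 0.995
finger_force: 0.0
```

Run:
```python
from st import *
import cv2
print(rel([.6537,-.1015,.232]))
cv2.imwrite("pics/w2.png",ctrl.read_camera("wrist"))
```

```text
t 3.15 tcp [ 0.6548 -0.1005  0.2337] heading 140.3508777442841 open 0.9953948584412392 ff 0.0 F [-0.5282 -0.5545 -0.3446] q [-0.3051  0.2646  1.6191  0.      1.2556 -1.1839]
[ 0.0002 -0.0015  0.0017]
```

View pics/w2.png

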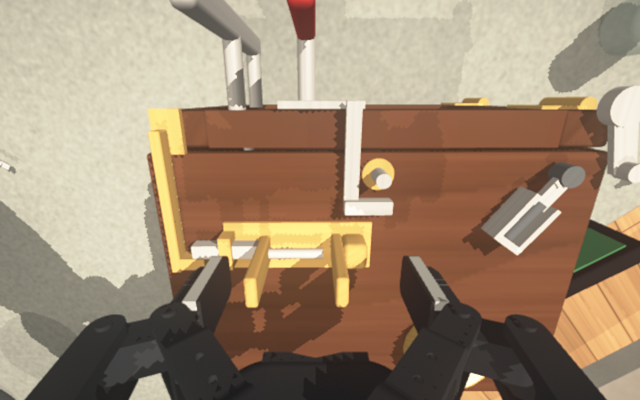

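The open pads (columns 222 and 405) straddle both plates (columns 247–348), with gaps in the expected 11:25 mm ratio. I'll squeeze.

Request:
{"name": "step_arm", "arguments": {
  "motion": [
    {"offset": [0, -0.001, 0], "twist": 0},
    {"offset": [0, -0.001, 0], "twist": 0},
    {"offset": [0, -0.001, 0], "twist": 0},
    {"offset": [0, -0.001, 0], "twist": 0},
    {"offset": [0, -0.001, 0], "twist": 0},
    {"offset": [0, -0.001, 0], "twist": 0},
    {"offset": [0, -0.001, 0], "twist": 0},
    {"offset": [0, -0.001, 0], "twist": 0},
    {"offset": [0, -0.001, 0], "twist": 0},
    {"offset": [0, -0.001, 0], "twist": 0}
  ],
  "gripper": 0.033,
  "grip_force": 25
}}

```text
time: 4.2
eef_pos: [0.6541, -0.1018, 0.2346]
tcp_rot: [0.339, 0.941, -0.001, 0.001]
contact_force: [-1.4, -1.6, 5.4]
opening: 0.387
finger_force: 15.5
```

Request:
{"name": "step_arm", "arguments": {
  "motion": [
    {"offset": [0, 0, 0], "twist": 0},
    {"offset": [0, 0, 0], "twist": 0},
    {"offset": [0, 0, 0], "twist": 0},
    {"offset": [0, 0, 0], "twist": 0},
    {"offset": [0, 0, 0], "twist": 0},
    {"offset": [0, 0, 0], "twist": 0},
    {"offset": [0, 0, 0], "twist": 0},
    {"offset": [0, 0, -0.02], "twist": 0},
    {"offset": [0, 0, -0.05], "twist": 0},
    {"offset": [0, 0, -0.08], "twist": 0},
    {"offset": [0, 0, -0.08], "twist": 0},
    {"offset": [0, 0, -0.08], "twist": 0}
  ],
  "gripper": 0.085
}}

```text
time: 5.4
eef_pos: [0.6539, -0.1011, 0.3134]
tcp_rot: [0.339, 0.941, 0.0, 0.001]
contact_force: [0.7, -0.2, -0.5]
opening: 0.995
finger_force: 0.0
```

Run:
```python
from st import *
import cv2,pickle
c=ctrl.calibration("wrist");pickle.dump(c,open("w3.pkl","wb"))
cv2.imwrite("pics/w3.png",ctrl.read_camera("wrist"))
h0=np.array([.5433,-.048]);a=np.radians(50.2);y=np.array([np.cos(a),np.sin(a)]);x=np.array([y[1],-y[0]])
# hinge: 196 along y, and 42+~10 back in x
for off in(.042,.052,.062):
  H=h0+.196*y+off*x
  for th in (.08,1.3):
    co,si=np.cos(-th),np.sin(-th);d=h0-H
    print(off,H,th,H+[co*d[0]-si*d[1],si*d[0]+co*d[1]])
```

```text
t 5.4 tcp [ 0.6539 -0.1011  0.3134] heading 140.35888800905002 open 0.9952780579950333 ff 0.0 F [ 0.687  -0.1537 -0.5303] q [-0.3065  0.2129  1.5358  0.0001  1.3906 -1.1854]
0.042 [0.701  0.0757] 0.08 [ 0.5339 -0.035 ]
0.042 [0.701  0.0757] 1.3 [0.5396 0.1946]
0.052 [0.7087 0.0693] 0.08 [ 0.5345 -0.0344]
0.052 [0.7087 0.0693] 1.3 [0.5514 0.1973]
0.062 [0.7164 0.0629] 0.08 [ 0.535  -0.0338]
0.062 [0.7164 0.0629] 1.3 [0.5632 0.2   ]
```

View pics/w3.png

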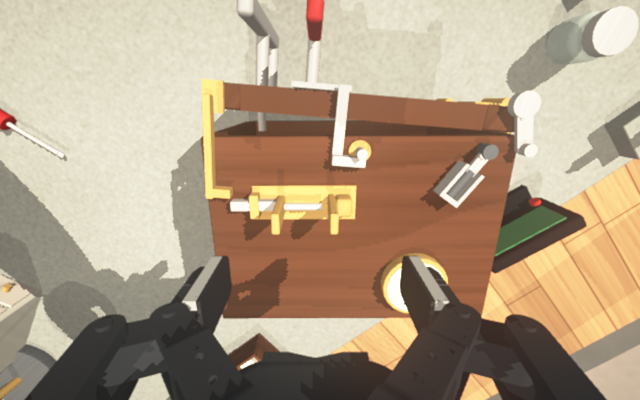

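The door is ajar on its hook (hook at the post near (352,155)), and the hinge pivot is at about (525,104).

Run:
```python
from st import *
import pickle
w1,w3=[pickle.load(open(f,"rb")) for f in("w1.pkl","w3.pkl")]
print(atz(w3,(525,104),.222),atz(w1,(493,165),.222))
r_=tri([w1,w3],[(493,165),(525,104)]);print(r_.x)
H=np.mean([atz(w3,(525,104),.222),atz(w1,(493,165),.222)],0)[:2]
h0=np.array([.5433,-.048]);a=np.radians(50.2);y=np.array([np.cos(a),np.sin(a)]);x=np.array([y[1],-y[0]])
print((h0-H)@x,(h0-H)@y)
```

```text
t 5.45 tcp [ 0.6533 -0.101   0.3116] heading 140.35272292670487 open 0.9972701953224151 ff 0.0 F [-0.9599 -1.2263  0.007 ] q [-0.3066  0.2141  1.5377  0.      1.3906 -1.1854]
[0.6882 0.0641 0.222 ] [0.6859 0.0681 0.222 ]
[0.6981 0.0754 0.1997]
-0.03743299919428526 -0.17965635352712317
```

Run:
```python
from st import *
print(rel([.534,-.035,.312]))
```

```text
t 5.45 tcp [ 0.6533 -0.101   0.3116] heading 140.35272292670487 open 0.9972701953224151 ff 0.0 F [-0.9599 -1.2263  0.007 ] q [-0.3066  0.2141  1.5377  0.      1.3906 -1.1854]
[ 0.134  -0.0253 -0.0003]
```

Request:
{"name": "step_arm", "arguments": {
  "motion": [
    {"offset": [0.03, -0.006, -0.01], "twist": 1},
    {"offset": [0.07, -0.013, -0.01], "twist": 3},
    {"offset": [0.11, -0.02, -0.01], "twist": 4.7},
    {"offset": [0.134, -0.0253, -0.01], "twist": 4.7},
    {"offset": [0.134, -0.0253, 0], "twist": 4.7},
    {"offset": [0.134, -0.0253, 0.01], "twist": 4.7},
    {"offset": [0.134, -0.0253, 0.02], "twist": 4.7},
    {"offset": [0.134, -0.0253, 0.02], "twist": 4.7},
    {"offset": [0.134, -0.0253, 0.02], "twist": 4.7}
  ]
}}

```text
time: 6.35
eef_pos: [0.5345, -0.0355, 0.2912]
tcp_rot: [0.378, 0.926, -0.0, -0.001]
contact_force: [0.5, -0.1, -0.1]
opening: 0.997
finger_force: 0.0
```

Run:
```python
from st import *
import cv2,pickle
print(rel([.534,-.035,.22]))
c=ctrl.calibration("wrist");pickle.dump(c,open("w4.pkl","wb"))
im=ctrl.read_camera("wrist");cv2.imwrite("pics/w4.png",im)
```

```text
t 6.35 tcp [ 0.5345 -0.0355  0.2912] heading 135.61580380004233 open 0.9973863437907683 ff 0.0 F [ 0.4628 -0.0591 -0.0758] q [-0.2558 -0.0574  1.8628 -0.      1.3383 -1.0519]
[0.0006 0.0001 0.0712]
```

View pics/w4.png

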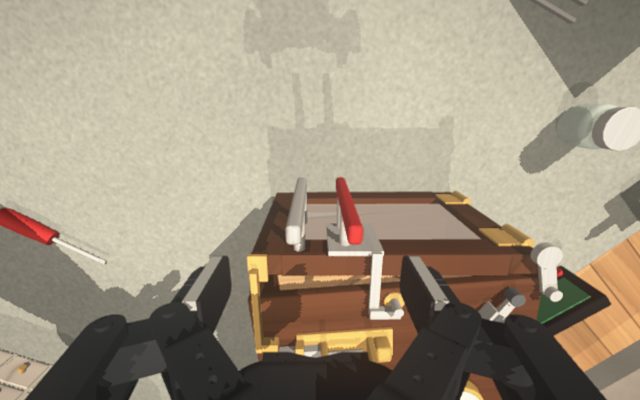

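Run:
```python
from st import *
import pickle;c=pickle.load(open("w4.pkl","rb"))
s_,r_=atz(c,(295,233),.25),atz(c,(351,232),.25);print(s_,r_,np.linalg.norm(r_-s_),np.degrees(np.arctan2(*(r_-s_)[1::-1])))
u=(r_-s_)/np.linalg.norm(r_-s_);p=s_+.0135*u;print(p,rel([p[0],p[1],.22]))
```

```text
t 6.4 tcp [ 0.5348 -0.0355  0.2919] heading 135.62317149129302 open 0.9947371153770237 ff 0.0 F [-0.1135  0.3206 -0.1037] q [-0.2556 -0.0581  1.8621 -0.      1.3384 -1.0519]
[ 0.524  -0.0433  0.25  ] [ 0.5482 -0.0175  0.25  ] 0.03541250969790698 46.782374540268194
[ 0.5332 -0.0335  0.25  ] [0.0024 0.0004 0.0719]
```

The pinch point is confirmed to within about 2 mm. I'll descend and squeeze.

Request:
{"name": "step_arm", "arguments": {
  "motion": [
    {"offset": [0.001, 0, 0.02], "twist": 0},
    {"offset": [0.001, 0, 0.04], "twist": 0},
    {"offset": [0.001, 0, 0.055], "twist": 0},
    {"offset": [0.001, 0, 0.065], "twist": 0},
    {"offset": [0.001, 0, 0.07], "twist": 0},
    {"offset": [0.001, 0, 0.07], "twist": 0},
    {"offset": [0.001, 0, 0.07], "twist": 0}
  ]
}}

```text
time: 7.1
eef_pos: [0.5341, -0.0345, 0.2231]
tcp_rot: [0.377, 0.926, 0.0, 0.001]
contact_force: [0.5, -1.3, -0.7]
opening: 0.993
finger_force: 0.0
```

Request:
{"name": "step_arm", "arguments": {
  "motion": [
    {"offset": [0, 0, 0], "twist": 0},
    {"offset": [0, 0, 0], "twist": 0},
    {"offset": [0, 0, 0], "twist": 0},
    {"offset": [0, 0, 0], "twist": 0},
    {"offset": [0, 0, 0], "twist": 0},
    {"offset": [0, 0, 0], "twist": 0},
    {"offset": [0, 0, 0], "twist": 0},
    {"offset": [0, 0, 0], "twist": 0},
    {"offset": [0, 0, 0], "twist": 0},
    {"offset": [0, 0, 0], "twist": 0}
  ],
  "gripper": 0.03,
  "grip_force": 40
}}

```text
time: 8.1
eef_pos: [0.533, -0.0358, 0.2253]
tcp_rot: [0.377, 0.926, -0.002, -0.0]
contact_force: [-8.9, -4.5, 10.0]
opening: 0.416
finger_force: 41.8
```

```bash
python3 st.py
```

```text
t 8.1 tcp [ 0.533  -0.0358  0.2253] heading 135.6580622075728 open 0.41614442499602766 ff 41.82994723320007 F [-8.897  -4.5444 10.0381] q [-0.2554 -0.0095  1.9378 -0.004   1.2139 -1.0509]
```

Run:
```python
import numpy as np
for c in((-.041,.196),):
  for d in range(3,80,3):
    p=np.radians(d);C,S=np.cos(p),np.sin(p);c=np.array(c)
    o=c-np.array([[C,-S],[S,C]])@c;print(d,o.round(4))
```

```text
3 [0.0102 0.0024]
6 [0.0203 0.0054]
9 [0.0302 0.0088]
12 [0.0399 0.0128]
15 [0.0493 0.0173]
18 [0.0586 0.0223]
21 [0.0675 0.0277]
24 [0.0762 0.0336]
27 [0.0845 0.04  ]
30 [0.0925 0.0468]
33 [0.1001 0.054 ]
36 [0.1074 0.0615]
39 [0.1142 0.0695]
42 [0.1206 0.0778]
45 [0.1266 0.0864]
48 [0.1321 0.0953]
51 [0.1371 0.1045]
54 [0.1417 0.114 ]
57 [0.1457 0.1236]
60 [0.1492 0.1335]
63 [0.1523 0.1435]
66 [0.1547 0.1537]
69 [0.1567 0.164 ]
72 [0.1581 0.1744]
75 [0.1589 0.1849]
78 [0.1592 0.1954]
```

Request:
{"name": "step_arm", "arguments": {
  "motion": [
    {"offset": [0.0102, 0.0024, 0], "twist": 3},
    {"offset": [0.0203, 0.0054, 0], "twist": 6},
    {"offset": [0.0302, 0.0088, 0], "twist": 9},
    {"offset": [0.0399, 0.0128, 0], "twist": 12},
    {"offset": [0.0493, 0.0173, 0], "twist": 15},
    {"offset": [0.0586, 0.0223, 0], "twist": 18},
    {"offset": [0.0675, 0.0277, 0], "twist": 21},
    {"offset": [0.0675, 0.0277, 0], "twist": 21}
  ]
}}

```text
time: 8.9
eef_pos: [0.5046, 0.032, 0.2253]
tcp_rot: [0.54, 0.841, -0.001, 0.001]
contact_force: [-4.5, -4.6, 9.3]
opening: 0.416
finger_force: 40.8
```

Run:
```python
from st import *
print("Ftool",r.T@s["contact_force"],"tau",s["wrist_torque"])
```

```text
t 8.9 tcp [0.5046 0.032  0.2253] heading 114.5852409543483 open 0.4161455473230322 ff 40.76204717159271 F [-4.5184 -4.6073  9.327 ] q [-0.1359 -0.0773  2.0033 -0.0039  1.2146 -0.5636]
Ftool [-2.3436 -6.0357 -9.312 ] tau [-0.6929  0.9058 -0.391 ]
```

Request:
{"name": "step_arm", "arguments": {
  "motion": [
    {"offset": [0.0102, 0.0024, 0], "twist": 3},
    {"offset": [0.0203, 0.0054, 0], "twist": 6},
    {"offset": [0.0302, 0.0088, 0], "twist": 9},
    {"offset": [0.0399, 0.0128, 0], "twist": 12},
    {"offset": [0.0493, 0.0173, 0], "twist": 15},
    {"offset": [0.0586, 0.0223, 0], "twist": 18},
    {"offset": [0.0675, 0.0277, 0], "twist": 21},
    {"offset": [0.0762, 0.0336, 0], "twist": 24},
    {"offset": [0.0845, 0.04, 0], "twist": 27},
    {"offset": [0.0925, 0.0468, 0], "twist": 30},
    {"offset": [0.0925, 0.0468, 0], "twist": 30}
  ]
}}

```text
time: 10.0
eef_pos: [0.5105, 0.1353, 0.2253]
tcp_rot: [0.741, 0.672, 0.001, 0.002]
contact_force: [3.2, -6.2, 8.4]
opening: 0.416
finger_force: 40.6
```

Run:
```python
from st import *
print("Ftool",r.T@s["contact_force"],"tau",s["wrist_torque"])
```

```text
t 10.0 tcp [0.5105 0.1353 0.2253] heading 84.44810486582476 open 0.41631432579935285 ff 40.62610566616058 F [ 3.1761 -6.1672  8.4056] q [ 0.0684 -0.0259  1.954  -0.0033  1.2097  0.1664]
Ftool [-5.8517  3.7933 -8.3753] tau [-0.7044  0.5869 -0.7451]
```

Request:
{"name": "step_arm", "arguments": {
  "motion": [
    {"offset": [0.0102, 0.0024, 0], "twist": 3},
    {"offset": [0.0203, 0.0054, 0], "twist": 6},
    {"offset": [0.0302, 0.0088, 0], "twist": 9},
    {"offset": [0.0399, 0.0128, 0], "twist": 12},
    {"offset": [0.0493, 0.0173, 0], "twist": 15},
    {"offset": [0.0586, 0.0223, 0], "twist": 18},
    {"offset": [0.0675, 0.0277, 0], "twist": 21},
    {"offset": [0.0762, 0.0336, 0], "twist": 24},
    {"offset": [0.0762, 0.0336, 0], "twist": 24},
    {"offset": [0.0762, 0.0336, 0], "twist": 24},
    {"offset": [0.0762, 0.0336, 0], "twist": 24}
  ]
}}

```text
time: 11.1
eef_pos: [0.5518, 0.2053, 0.2253]
tcp_rot: [0.864, 0.503, 0.001, 0.004]
contact_force: [5.1, -11.4, 4.9]
opening: 0.413
finger_force: 40.5
```

Run:
```python
from st import *
import cv2
print("Ftool",r.T@s["contact_force"])
v=s["eef_pos"][:2]-[.700,.075];v0=np.array([.533,-.0358])-[.700,.075]
print("door est",.08+(np.arctan2(v0[1],v0[0])-np.arctan2(v[1],v[0]))%(2*np.pi),np.linalg.norm(v),np.linalg.norm(v0))
a=ctrl.read_camera("top")[85:225,250:440]
cv2.imwrite("pics/t5.png",cv2.resize(a,None,fx=4,fy=4,interpolation=2))
```

```text
t 11.1 tcp [0.5518 0.2053 0.2253] heading 60.438867647507095 open 0.4132424385407714 ff 40.46015918254852 F [  5.0893 -11.4416   4.9222] q [ 0.1868  0.1114  1.8118 -0.0074  1.2146  0.7053]
Ftool [-7.4555 10.107  -4.8273]
door est 1.3871233838513817 0.1973521985500675 0.2004136721883015
```

View pics/t5.png

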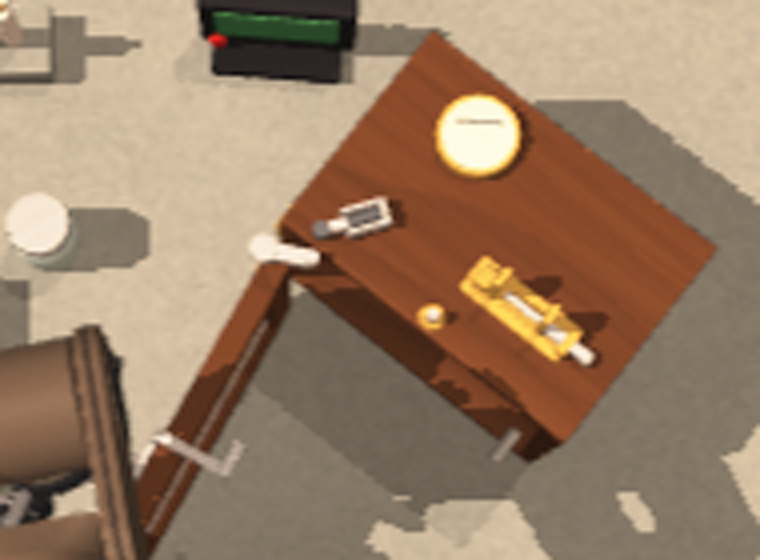

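The door stands about 80° open (its edge runs from (270,280) to (140,540) against the front's (290,285) to (540,460)). The opening of about 35 mm and 40 N on the pads show the bar still squeezed, so I'm handing in.

```bash
python3 -c "
from plant import ctrl
print(ctrl.sign_off())"
```

```text
the job is handed in; nothing more can be done
None
```

I handed the job in at about 11 s of the 51 s allowed, with the door about 80° open (1.39 rad) and the handle still squeezed at about 40 N; the hand-in call gave no verdict, and I touched only the catch and the handle.

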